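# Click a battery pack home in the bench charger

### The arm

A 7-joint arm with a two-finger parallel gripper is mounted at the origin on the work surface. World frame = base frame: x ahead of the robot, y to its left, z up, the work surface at z = 0. Lengths are in m, angles in rad, forces in N, time in s.
With the tool pointing down it reaches from about 0.425 to 0.925 m from the base axis. Payload 6.8 kg.
Tool frame: the origin (TCP) lies midway between the tips of the shut fingers; the grasp point (between the pads) lies 19 mm behind it; z points along the fingers, y is the direction in which the jaws open and shut (so a half turn about z gives the same grasp; the last joint's range is limited). The gripper opens to 85 mm and grips with 20 to 120 N. Pads are 22 mm wide; open, the fingers measure 114 mm over their backs; the gripper's body (76 mm by 85 mm) begins 54 mm behind the grasp point. The pads swing forward as they close: fully open they stand 13 mm farther back than shut.
Start: joints at [-1.352, 0.477, 0.022, 1.555, -0.011, 1.109, -0.083], TCP at [0.217, 0.639, 0.231] pointing down, gripper open.
Joint ranges: [-2.96, 2.96], [-0.34, 2.1], [-1.41, 1.46], [0.24, 2.44], [-1.37, 4.51], [0.17, 1.92], [-2.96, 2.96]. Speed limits (rad/s): [2.39, 2.39, 3.14, 3.14, 3.14, 3.14, 3.14].

### API

Orientations are given as a unit quaternion [w, x, y, z].
In Python, from station import bot, vision gives the robot as it stands.
- The arm moves only by the tool move_arm, never from a script. Its argument "increments" is text: rows parted by semicolons, each of 7 numbers parted by spaces: the opening, from 0 (shut) to 1 (fully open), then the shift along the world's x, y, z in mm, then the turn, a rotation vector about the world's x, y, z in rad. In form: grip x y z rx ry rz; .... A call has exactly 8 rows; each row shifts and turns the commanded pose from where the row before left it; what a row does not reach is not made up. A row lasts 1/8 s, in which the tool goes at most 62.5 mm and 10.7 degrees, less where a joint would pass 70% of its speed; a pose out of reach is approached as far as the arm can. A call with a gripper value outside its range is refused whole. The fingers move at their own pace and stop on an object; "newtons" is the grip in N (left out, the last holds). Time passes only in rows, so rows that do not move let the fingers close, or fill a call up. It gives the time, the measured TCP pose, the force and the opening at its end, in the units of the state.
- bot.get_obs(): the state, without advancing time (a new reading comes with each control period).
- vision.read_camera(name): name is "scene" or "side" or "wrist"; returns (picture, depth): 384x512x3 uint8, red, green, blue; 384x512 float32, m along the optical axis (not along the pixel's ray), 0 where there is no reading.
- vision.calibration(name): a dict with "fx", "fy", "cx", "cy" (pixels), "R" (3x3) and "t" (3): a world point X has camera coordinates R X + t; the wrist camera has in their place "hand_eye" (4x4, takes a point from camera to tool coordinates, whose origin is the TCP and whose axes are the flange's). Camera axes: x right, y down, z forward; pixel columns grow to the right and rows downward; lengths in m; the calibration is good to about 2 mm. A picture is of the moment at which its call begins: read the wrist's pose just before it. calibration takes no time and is no camera call.
- bot.hand_in(): hands the job in, once; it reports no verdict.
The state is a dict: "t": time; "q": joint angles; "joint_vel": joint speeds; "joint_torque": joint torques, N m; "eef_pos": TCP position; "tool_rot": TCP orientation; "contact_force": force on the tool from outside, world axes, zero at the start; "torque": the same for the moment, N m; "gripper_width": opening from 0.0 (shut) to 1.0 (fully open).
Only numpy, scipy, OpenCV 4.12 (cv2) and the standard library are available. Lean on these libraries where they do the work, as an engineer would, in place of code of your own. Each camera call takes 0.05 s, during which the arm holds its last target.

### The job

Pick up the orange battery pack, put it upright into the white charger's well with its grooved, white-striped side towards the charger's yellow plunger, and press it gently down past the sprung side ball until it clicks and is fully home, then let go. Do not force it, and leave the grey spare pack and everything else on the bench where they are.

Things in the scene. Friction and masses are not known exactly. Their poses are not given: they have to be found in the camera images.
- pack: Orange battery pack standing upright on the bench, a block 44 (x) by 30 (y) by 105 mm high, about 0.17 kg. Origin at the centre of its underside, z up. Its +x face is the grooved one, with a white stripe and a white mark on the top edge; the others are plain. Grip it across its two plain y faces (30 mm apart), in the upper 35 mm, which stay above the charger.
- groove (a point): Middle of the mouth of the V groove across the whole +x face of the pack, 22 mm ahead (x) and 30 mm above the pack's origin. It is 6.5 mm deep, at the face from 24.5 to 36.5 mm above the underside; its lower lip is steep, its upper side slopes at 45 degrees. The white stripe is above it; below it the foot edge of that face has a 7 by 7 mm 45 degree chamfer. Axes as the pack's.
- charger: Charger, fixed to the bench; origin at bench level under the well's middle, z up, +x towards the yellow plunger. White tower 62 (x) by 48 by 82 mm with the well open on top, on a black base 104 mm wide, 14 high, reaching from x = -75 to +60 mm. The push: near 0, then 4 to 8 N as the pack's foot forces the ball back (some 27 mm before the end), little while it rides, a drop at the click, then the plate. Over 22 N harms it.
- mouth (a point): Middle of the well's open top at the rim, 82 mm above the bench, axes as the charger's. The well is 46 (x) by 32 mm (y): 1 mm play on each side of the pack; blue 45 degree lead-in slopes, 5 mm wide and high, round the rim. The +x wall has a slot with the ball. The rigid plate the pack lands on is 39 to 59 mm below the rim: it differs at each start and is not measured, so feel for it.
- ball (a joint): How far the sprung steel ball (12 mm across, its centre 30 mm above the plate in the well, sticking 4.5 mm out of the +x wall) is pushed back, m: 0 fully out, as at the start and when snapped into the groove with the pack on the plate; 0.0025 to 0.0045 while the pack's flat face holds it back. Spring 4.5 N at 0, rising 0.7 N per mm; slippery.
- spare: Grey spare pack, plain block of the same 44 by 30 by 105 mm with no groove, standing on the bench. Origin at the centre of its underside. To be left alone.
- flux: Small amber bottle, 36 mm across, 85 mm high, origin under its centre. Bystander.
- spool: Blue spool, 60 mm across, 44 mm high, origin under its centre. Bystander.
- driver: Red-handled screwdriver, 170 mm long, lying along its x axis, origin at its middle on the bench. Bystander.
- meter: Yellow multimeter lying flat, 150 (x) by 76 by 38 mm high, origin under its centre. Bystander.
- board: Green circuit board lying flat, 100 (x) by 70 by 8 mm, origin under its centre. Bystander.
- dish: Small steel dish of screws, fixed to the bench, 90 by 70 by 22 mm, origin under its centre.
There are look-alikes about, which are no part of the job. What is shaped like the charger but green or turquoise is not meant.

How it is judged:
By the outcome, as a careful person would: the job done as asked, in the order asked, and still so for the second after the job is handed in, with the robot touching nothing.
It also fails if it takes over 48 s, if anything falls off the work surface, if the arm or the gripper's body presses on something with over 40 N, if the wrist force passes 120 N, or if a joint passes its speed limit or range.

## Working session

There is one attempt and no reset: what is moved stays moved. The work goes in short steps, Python scripts to look and compute and a tool call to move; the robot and the scene stay as the last step left them, time stands still between calls to the robot, and variables do not carry over. Pictures are saved under pics/ and viewed, and the job is handed in when it is done.

Besides the shell and the picture viewer there is one more tool, called after "Emit:" by a JSON object that holds its "op" and its "data". move_arm: Moves the arm, as the interface text tells. Its arguments: {"type":"object","properties":{"increments":{"type":"string"},"newtons":{"type":"number"}},"required":["increments"]}

```bash
mkdir -p pics; ls; python3 - <<'E'
from station import bot, vision
import cv2,numpy as np
o=bot.get_obs(); print(o['t'],o['eef_pos'],o['tool_rot'],o['gripper_width'])
for n in ['scene','side','wrist']:
    im,d=vision.read_camera(n); np.savez(f'pics/{n}0.npz',im=im,d=d)
    cv2.imwrite(f'pics/{n}0.png',cv2.cvtColor(im,cv2.COLOR_RGB2BGR))
    c=vision.calibration(n); print(n,{k:np.round(v,4).tolist() for k,v in c.items()})
E
```

```text
pics
0.0 [0.21654061 0.63870825 0.23033832] [-7.51011117e-05  1.62692686e-01  9.86676377e-01 -9.00562528e-04] 0.998623378654149
scene {'fx': 437.3226, 'fy': 437.3226, 'cx': 254.5723, 'cy': 187.6025, 'R': [[0.048, 0.9988, -0.0063], [0.8524, -0.0442, -0.521], [-0.5206, 0.0197, -0.8536]], 't': [-0.0228, -0.4497, 1.5421]}
side {'fx': 414.9369, 'fy': 414.9369, 'cx': 254.1004, 'cy': 196.6838, 'R': [[0.9986, -0.0527, 0.0107], [-0.0275, -0.6703, -0.7416], [0.0462, 0.7402, -0.6708]], 't': [-0.5637, 0.0615, 1.2706]}
wrist {'fx': 326.7865, 'fy': 326.7865, 'cx': 251.9574, 'cy': 194.9863, 'hand_eye': [[-0.0003, -0.9483, -0.3175, 0.081], [1.0, -0.0002, -0.0002, -0.0005], [0.0001, -0.3175, 0.9483, -0.1425], [0.0, 0.0, 0.0, 1.0]]}
```

View pics/scene0.png

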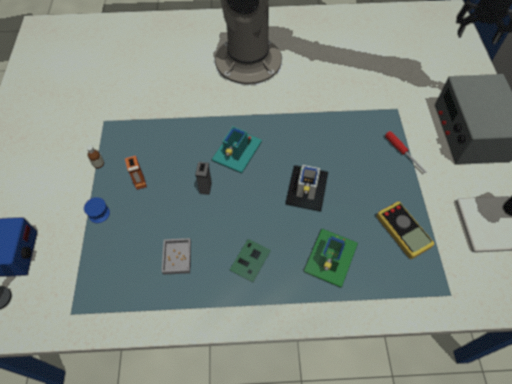

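View pics/side0.png

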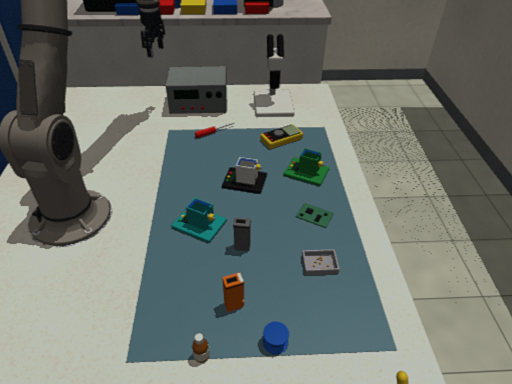

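View pics/wrist0.png

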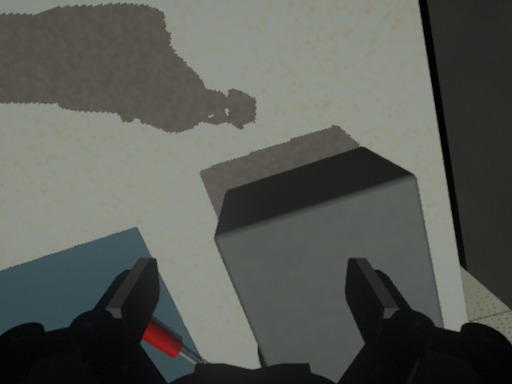

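The scene view shows the orange pack at (135,172), the grey spare at (203,178) and the white charger on its black base at (308,186). The teal (236,148) and green (330,257) chargers are look-alikes. I'm enlarging the candidates to confirm.

```bash
python3 - <<'E'
import cv2,numpy as np
s=cv2.imread('pics/scene0.png'); d=cv2.imread('pics/side0.png')
def c(i,x,y,w=30): return cv2.resize(i[y-w:y+w,x-w:x+w],(390,290) if 0 else (290,290),interpolation=cv2.INTER_CUBIC)
cv2.imwrite('pics/crop0.png',np.vstack([np.hstack([c(s,135,172),c(s,308,186)]),np.hstack([c(d,234,292),c(d,246,173)])]))
E
```

```text
(no output)
```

View pics/crop0.png

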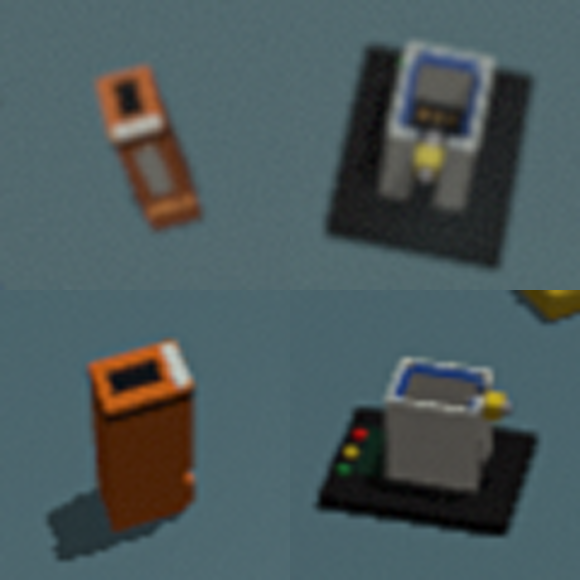

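The white charger at scene (308,186) is the right one: white tower, black base, yellow plunger towards +x. The orange pack has its white mark towards roughly +x. I'll locate both from depth, then refine with the wrist camera.

```bash
cat > h.py <<'E'
import numpy as np,cv2
from scipy.spatial.transform import Rotation as Ro
def wTc(n,cal,obs=None):
    T=np.eye(4)
    if n=='wrist':
        w,x,y,z=obs['tool_rot']; T[:3,:3]=Ro.from_quat([x,y,z,w]).as_matrix(); T[:3,3]=obs['eef_pos']
        return T@np.array(cal['hand_eye'])
    R=np.array(cal['R']); T[:3,:3]=R.T; T[:3,3]=-R.T@np.array(cal['t']); return T
def pts(d,cal,T):
    v,u=np.mgrid[:d.shape[0],:d.shape[1]]
    c=np.stack([(u-cal['cx'])/cal['fx']*d,(v-cal['cy'])/cal['fy']*d,d],-1)
    return c@T[:3,:3].T+T[:3,3]
def plane(uv,z,cal,T):
    uv=np.atleast_2d(uv).astype(float)
    r=np.stack([(uv[:,0]-cal['cx'])/cal['fx'],(uv[:,1]-cal['cy'])/cal['fy'],np.ones(len(uv))],-1)@T[:3,:3].T
    return T[:3,3]+r*((z-T[2,3])/r[:,2])[:,None]
E
python3 - <<'E'
from h import *; from station import vision
for n,boxes in [('scene',{'pack':(110,145,160,200,.095,.115),'chg':(280,155,335,215,.072,.09),'base':(280,155,335,215,.01,.02),'spare':(185,150,220,200,.095,.115)}),('side',{'pack':(210,260,260,320,.095,.115),'chg':(215,145,275,200,.072,.09),'base':(215,145,275,200,.01,.02),'spare':(220,205,265,260,.095,.115)})]:
    f=np.load(f'pics/{n}0.npz'); cal=vision.calibration(n); P=pts(f['d'].astype(float),cal,wTc(n,cal))
    for k,(a,b,c,e,z0,z1) in boxes.items():
        Q=P[b:e,a:c].reshape(-1,3); D=f['d'][b:e,a:c].ravel(); Q=Q[(D>0)&(Q[:,2]>z0)&(Q[:,2]<z1)]
        r=cv2.minAreaRect((Q[:,:2]*1000).astype(np.float32)); print(n,k,len(Q),Q.mean(0).round(4),[np.round(x,1) for x in r])
E
```

```text
scene pack 176 [ 0.498  -0.3339  0.1049] [array([ 497. , -334.7]), array([47.7, 30.1]), np.float64(16.0)]
scene chg 243 [0.5508 0.1432 0.0796] [array([554.5, 142.1]), array([47.8, 85.9]), np.float64(73.6)]
scene base 936 [0.5533 0.1438 0.0145] [array([539.9, 146.8]), array([103.2, 137.7]), np.float64(73.9)]
scene spare 175 [ 0.5259 -0.1441  0.1044] [array([ 522.7, -144.6]), array([31.3, 46.6]), np.float64(80.3)]
side pack 246 [ 0.4963 -0.3363  0.1038] [array([ 496.3, -333.9]), array([45.1, 34.1]), np.float64(18.8)]
side chg 164 [0.5522 0.1452 0.0781] [array([555.1, 144.1]), array([53.7, 78.8]), np.float64(72.8)]
side base 525 [0.5407 0.139  0.0135] [array([561.4, 222.1]), array([264.2, 135.2]), np.float64(74.6)]
side spare 161 [ 0.5231 -0.1473  0.1033] [array([ 522.8, -143.5]), array([33.1, 44.7]), np.float64(81.2)]
```

Emit:
{"op": "move_arm", "data": {"increments": "1 30 -44 15 0 0 -0.15; 1 30 -44 15 0 0 -0.15; 1 30 -44 15 0 0 -0.15; 1 30 -44 15 0 0 -0.15; 1 30 -44 15 0 0 -0.15; 1 30 -44 15 0 0 -0.15; 1 30 -44 0 0 0 -0.15; 1 30 -44 0 0 0 -0.15"}}

```text
t: 1.15
eef_pos: [0.4574, 0.2857, 0.3215]
tool_rot: [-0.0, 0.693, 0.721, 0.0]
contact_force: [0.6, -0.6, 0.1]
gripper_width: 1.004
```

Emit:
{"op": "move_arm", "data": {"increments": "1 23 -34 0 0 0 -0.15; 1 23 -34 0 0 0 -0.15; 1 23 -34 0 0 0 -0.15; 1 15 -34 0 0 0 -0.15; 1 0 0 0 0 0 -0.15; 1 0 0 0 0 0 -0.15; 1 0 0 0 0 0 0; 1 0 0 0 0 0 0"}}

```text
t: 2.15
eef_pos: [0.5405, 0.1514, 0.3212]
tool_rot: [-0.0, 0.936, 0.351, -0.0]
contact_force: [-0.7, -0.0, -1.2]
gripper_width: 1.0
```

```bash
python3 - <<'E'
from h import *; from station import bot,vision
import pickle
o=bot.get_obs(); im,d=vision.read_camera('wrist'); pickle.dump((o,im,d),open('pics/w1.pkl','wb'))
cv2.imwrite('pics/w1.png',im[:,:,::-1]); print(o['t'],o['eef_pos'],o['tool_rot'],o['q'],np.linalg.norm(o['joint_vel']))
E
```

```text
2.15 [0.54052206 0.15144129 0.3212046 ] [-1.08671396e-05  9.36254525e-01  3.51322437e-01 -9.90669373e-05] [-0.89752165  0.23567327  0.62468833  1.75001514 -0.14687974  1.20304889
 -1.08573532] 0.01086935584236557
```

View pics/w1.png

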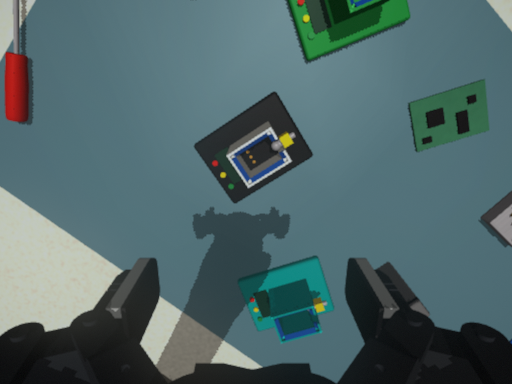

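The wrist view shows the white tower rim at about (260,155), the ball at (276,145) and the plunger at (287,140). Next I measure the rim.

```bash
python3 - <<'E'
from h import *; from station import vision; import pickle
o,im,d=pickle.load(open('pics/w1.pkl','rb')); cal=vision.calibration('wrist'); T=wTc('wrist',cal,o)
x0,y0,x1,y1=185,85,320,210
c=im[y0:y1,x0:x1]; cv2.imwrite('pics/w1c.png',cv2.resize(c,None,fx=5.5,fy=4.8,interpolation=cv2.INTER_CUBIC)[:,:,::-1])
P=pts(d.astype(float),cal,T)
def rect(name,z0,z1,box,mask=None):
    a,b,e,f=box; Q=P[b:f,a:e].reshape(-1,3); ok=(Q[:,2]>z0)&(Q[:,2]<z1)
    if mask is not None: ok&=mask[b:f,a:e].ravel()
    Q=Q[ok]; r=cv2.minAreaRect((Q[:,:2]*1000).astype(np.float32)); print(name,len(Q),Q[:,2].mean().round(4),[np.round(x,1) for x in r])
hsv=cv2.cvtColor(im,cv2.COLOR_RGB2HSV); white=(hsv[:,:,2]>150)&(hsv[:,:,1]<60)
B=(x0,y0,x1,y1)
rect('rim-depth',.078,.088,B,hsv[:,:,1]<60); rect('base',.009,.019,B,hsv[:,:,2]<60)
m=np.zeros(white.shape,np.uint8); m[y0:y1,x0:x1]=white[y0:y1,x0:x1]
cs,_=cv2.findContours(m,cv2.RETR_EXTERNAL,cv2.CHAIN_APPROX_NONE); k=max(cs,key=cv2.contourArea)
Q=plane(k[:,0],.082,cal,T)[:,:2]*1000; print('rim white',[np.round(x,1) for x in cv2.minAreaRect(Q.astype(np.float32))])
# blue lead-in outer: same rim level
bl=((hsv[:,:,0]>100)&(hsv[:,:,0]<130)&(hsv[:,:,1]>130)).astype(np.uint8); b2=np.zeros_like(bl); b2[130:190,225:300]=bl[130:190,225:300]
cs,_=cv2.findContours(b2,cv2.RETR_EXTERNAL,cv2.CHAIN_APPROX_NONE); k=np.vstack(cs)
Q=plane(k[:,0],.082,cal,T)[:,:2]*1000; print('blue outer',[np.round(x,1) for x in cv2.minAreaRect(Q.astype(np.float32))])
print(np.median(d[140:170,245:270]), T[:3,3])
E
```

```text
rim-depth 459 0.0814 [array([546.2, 145.5]), array([48.4, 62.3]), np.float64(73.7)]
base 4076 0.0137 [array([539.4, 146.9]), array([102.8, 133.2]), np.float64(73.9)]
rim white [array([546.4, 144.8]), array([47.9, 61.6]), np.float64(73.8)]
blue outer [array([546.3, 144.6]), array([40.9, 54.9]), np.float64(73.9)]
0.42687625 [0.60268673 0.20453006 0.46364406]
```

View pics/w1c.png

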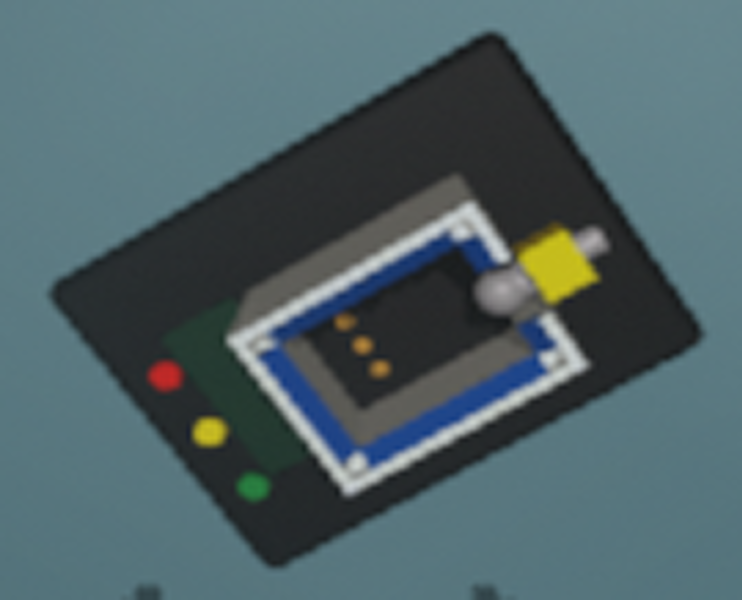

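Mouth at (546.3, 144.7) mm, yaw −16.1°, and three estimates agree within 1 mm. Moving over the pack.

Emit:
{"op": "move_arm", "data": {"increments": "1 -5 -54 0 0 0 -0.108; 1 -5 -54 0 0 0 -0.108; 1 -5 -54 0 0 0 -0.108; 1 -5 -54 0 0 0 -0.108; 1 -5 -54 0 0 0 0; 1 -5 -54 0 0 0 0; 1 -5 -54 0 0 0 0; 1 -5 -54 0 0 0 0"}}

```text
t: 3.2
eef_pos: [0.5006, -0.2821, 0.3214]
tool_rot: [-0.0, 0.99, 0.142, 0.0]
contact_force: [1.1, -0.1, 0.5]
gripper_width: 0.999
```

Emit:
{"op": "move_arm", "data": {"increments": "1 -3 -50 0 0 0 0; 1 0 0 0 0 0 0; 1 0 0 0 0 0 0; 1 0 0 0 0 0 0; 1 0 0 0 0 0 0; 1 0 0 0 0 0 0; 1 0 0 0 0 0 0; 1 0 0 0 0 0 0"}}

```text
t: 4.2
eef_pos: [0.4977, -0.3306, 0.3213]
tool_rot: [0.0, 0.99, 0.141, 0.0]
contact_force: [0.5, -0.6, 0.1]
gripper_width: 1.0
```

```bash
python3 - <<'E'
from h import *; from station import bot,vision
import pickle
o=bot.get_obs(); im,d=vision.read_camera('wrist'); pickle.dump((o,im,d),open('pics/w2.pkl','wb'))
cv2.imwrite('pics/w2.png',im[:,:,::-1]); print(o['t'],o['eef_pos'],o['tool_rot'],o['q'],o['contact_force'],np.linalg.norm(o['joint_vel']))
cal=vision.calibration('wrist'); T=wTc('wrist',cal,o); P=pts(d.astype(float),cal,T)
Q=P.reshape(-1,3); Q=Q[(np.abs(Q[:,0]-.497)<.06)&(np.abs(Q[:,1]+.334)<.06)&(Q[:,2]>.1)&(Q[:,2]<.11)]
print(len(Q),Q[:,2].mean(),cv2.minAreaRect((Q[:,:2]*1000).astype(np.float32)))
E
```

```text
4.2 [ 0.49770258 -0.33062101  0.32133338] [8.60821266e-06 9.90008502e-01 1.41007675e-01 3.22299195e-05] [-0.1800243   0.36583879  0.88564781  1.67755242 -0.29725674  1.24017309
 -0.51686306] [ 0.48289325 -0.57590355  0.07407391] 0.004329936668122647
1028 0.10488019717120255 ((495.59161376953125, -334.46600341796875), (44.6905632019043, 29.304622650146484), 17.01645278930664)
```

View pics/w2.png

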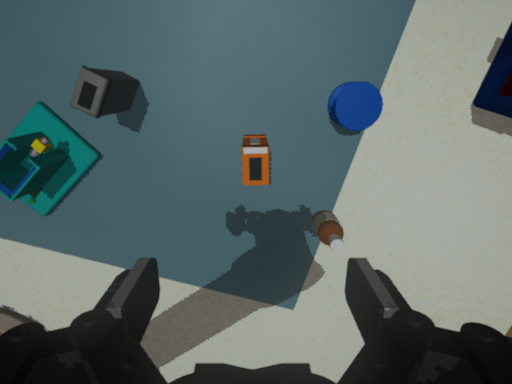

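Pack at (495.6, −334.5) mm, yaw 17.0°, with the white mark at the far (+x) end at (256,150). I'll check the bottle's clearance numerically before going down.

```bash
python3 - <<'E'
from h import *; from station import vision; import pickle
o,im,d=pickle.load(open('pics/w2.pkl','rb')); cal=vision.calibration('wrist'); T=wTc('wrist',cal,o); P=pts(d.astype(float),cal,T)
c,s=np.cos(np.radians(17)),np.sin(np.radians(17)); L=(P[:,:,:2]-[.4956,-.3345])@np.array([[c,-s],[s,c]])
for n,(a,b,e,f) in {'flux':(308,205,350,252),'spool':(320,75,390,135)}.items():
    m=np.zeros(d.shape,bool); m[b:f,a:e]=1; m&=(P[:,:,2]>.012)&(P[:,:,2]<.2)
    print(n,L[m].min(0).round(3),L[m].max(0).round(3),P[m][:,2].max())
E
```

```text
flux [-0.125 -0.122] [-0.092 -0.086] 0.08671160434337871
spool [ 0.031 -0.159] [ 0.088 -0.101] 0.04626175748421513
```

Emit:
{"op": "move_arm", "data": {"increments": "1 -2 -4 -25 0 0 0.014; 1 0 0 -30 0 0 0; 1 0 0 -30 0 0 0; 1 0 0 -30 0 0 0; 1 0 0 -25 0 0 0; 1 0 0 0 0 0 0; 1 0 0 0 0 0 0; 1 0 0 0 0 0 0"}}

```text
t: 5.25
eef_pos: [0.4963, -0.3352, 0.1826]
tool_rot: [0.001, 0.989, 0.148, 0.001]
contact_force: [-0.1, -0.4, -0.3]
gripper_width: 1.002
```

Emit:
{"op": "move_arm", "data": {"increments": "1 -1 1 -25 0 0 0; 1 0 0 -25 0 0 0; 1 0 0 -25 0 0 0; 1 0 0 -20 0 0 0; 1 0 0 -13 0 0 0; 1 0 0 -6 0 0 0; 1 0 0 0 0 0 0; 1 0 0 0 0 0 0"}}

```text
t: 6.25
eef_pos: [0.4951, -0.3341, 0.068]
tool_rot: [0.0, 0.989, 0.148, 0.0]
contact_force: [-1.0, -0.8, 0.6]
gripper_width: 0.995
```

Emit:
{"op": "move_arm", "data": {"increments": "0 0 0 0 0 0 0; 0 0 0 0 0 0 0; 0 0 0 0 0 0 0; 0 0 0 0 0 0 0; 0 0 0 0 0 0 0; 0 0 0 0 0 0 0; 0 0 0 0 0 0 0; 0 0 0 0 0 0 0", "newtons": 45}}

```text
t: 7.25
eef_pos: [0.4948, -0.3337, 0.0675]
tool_rot: [0.0, 0.989, 0.148, 0.0]
contact_force: [-1.2, 1.3, 5.0]
gripper_width: 0.342
```

```bash
python3 - <<'E'
from h import *; from station import bot,vision
import pickle
o=bot.get_obs(); im,d=vision.read_camera('wrist'); pickle.dump((o,im,d),open('pics/w3.pkl','wb'))
i2,_=vision.read_camera('side')
cv2.imwrite('pics/w3.png',np.hstack([im[:,:,::-1],cv2.resize(i2[240:340,190:270],(288,384))[:,:,::-1][:,:,:]])); print(o)
E
```

```text
{'t': 7.25, 'q': array([ 0.00436228,  0.64885653,  0.66796616,  1.90769301, -0.56174117,
        0.77951033, -0.28769503]), 'joint_vel': array([-0.00080744,  0.0003149 ,  0.00024459,  0.00081012,  0.00105367,
       -0.00159516,  0.00029354]), 'joint_torque': array([ 2.30073771e-01, -5.02013111e+01,  1.19427896e+01, -1.79037863e+01,
        4.72059287e-02, -3.93101592e-01,  1.87323626e-04]), 'eef_pos': array([ 0.49481789, -0.33374643,  0.06748812]), 'tool_rot': array([3.52190822e-05, 9.89011798e-01, 1.47836523e-01, 1.56865815e-04]), 'contact_force': array([-1.18829127,  1.26019762,  4.98014197]), 'torque': array([ 0.25284863,  0.15735424, -0.03116401]), 'gripper_width': 0.34205500263656485}
```

View pics/w3.png

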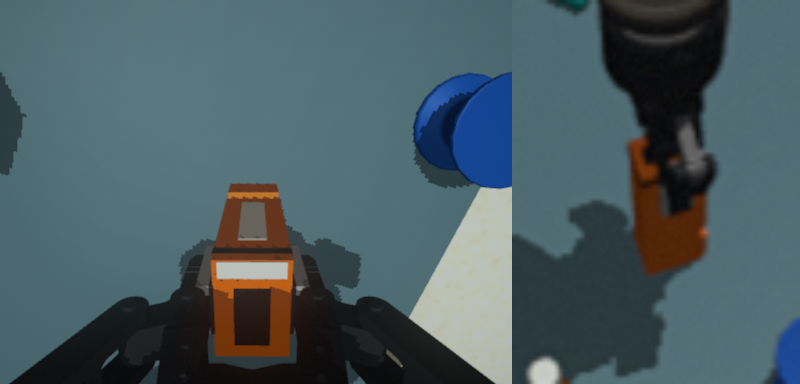

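The pack is held: width 0.342 is about 29 mm, and the white mark is at (252,270). I'll measure where the pack sits in the grip, then lift.

```bash
python3 - <<'E'
from h import *; from station import vision; import pickle
o,im,d=pickle.load(open('pics/w3.pkl','rb')); cal=vision.calibration('wrist'); T=wTc('wrist',cal,o); P=pts(d.astype(float),cal,T)
m=np.zeros(d.shape,bool); m[250:365,205:300]=1; m&=(abs(P[:,:,2]-.105)<.004)
hsv=cv2.cvtColor(im,cv2.COLOR_RGB2HSV); col=((hsv[:,:,0]<16)&(hsv[:,:,1]>150)&(hsv[:,:,2]>90))|(hsv[:,:,2]>200)
for k in (m,m&col):
    Q=P[k]; print(len(Q),Q[:,2].mean(),cv2.minAreaRect((Q[:,:2]*1000).astype(np.float32)))
E
```

```text
8567 0.10506700945057845 ((495.28668212890625, -334.544921875), (46.205562591552734, 36.0456428527832), 17.14611053466797)
4398 0.10473507118721895 ((495.1954345703125, -334.55169677734375), (45.964447021484375, 30.740421295166016), 17.496429443359375)
```

Emit:
{"op": "move_arm", "data": {"increments": "0 0 0 10 0 0 0; 0 0 0 20 0 0 0; 0 0 0 30 0 0 0; 0 0 0 40 0 0 0; 0 0 0 40 0 0 0; 0 0 0 20 0 0 0; 0 0 0 0 0 0 0; 0 0 0 0 0 0 0"}}

```text
t: 8.35
eef_pos: [0.4941, -0.3329, 0.2259]
tool_rot: [-0.001, 0.989, 0.148, -0.001]
contact_force: [-0.5, 0.4, -1.7]
gripper_width: 0.347
```

Emit:
{"op": "move_arm", "data": {"increments": "0 0 30 10 0 0 0; 0 0 50 15 0 0 -0.06; 0 0 54 15 0 0 -0.08; 0 0 54 15 0 0 -0.08; 0 0 54 15 0 0 -0.08; 0 0 54 15 0 0 -0.08; 0 0 54 10 0 0 -0.08; 0 0 54 0 0 0 -0.08"}}

```text
t: 9.35
eef_pos: [0.4941, 0.0723, 0.3219]
tool_rot: [-0.0, 0.992, -0.122, -0.0]
contact_force: [1.1, 0.8, -1.7]
gripper_width: 0.344
```

Emit:
{"op": "move_arm", "data": {"increments": "0 2 50 0 0 0 -0.041; 0 2 30 0 0 0 0; 0 0 8 0 0 0 0; 0 0 0 0 0 0 0; 0 0 0 0 0 0 0; 0 0 0 0 0 0 0; 0 0 0 0 0 0 0; 0 0 0 0 0 0 0"}}

```text
t: 10.35
eef_pos: [0.4987, 0.158, 0.3224]
tool_rot: [-0.0, 0.99, -0.142, 0.0]
contact_force: [0.4, 0.3, -1.9]
gripper_width: 0.345
```

```bash
cat > look.py <<'E'
from h import *; from station import bot,vision
import pickle,sys
n=sys.argv[1]
o=bot.get_obs(); im,d=vision.read_camera('wrist'); pickle.dump((o,im,d),open(f'pics/{n}.pkl','wb'))
cv2.imwrite(f'pics/{n}.png',im[:,:,::-1]); print(o['t'],o['eef_pos'],o['tool_rot'],o['q'],o['contact_force'])
E
python3 look.py w4
```

```text
10.35 [0.49872606 0.15802991 0.32240336] [-1.24151619e-04  9.89893282e-01 -1.41814223e-01  4.50799210e-05] [-1.19896296  0.18101464  0.90113805  1.84118494 -0.15275905  1.19114827
 -2.10427363] [ 0.43179838  0.321141   -1.94315475]
```

View pics/w4.png

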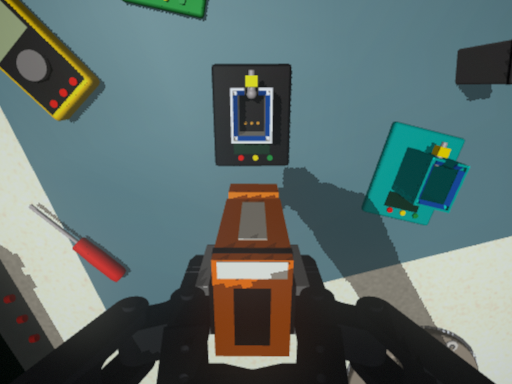

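The charger is unoccluded at (252,115), with its plunger at the far side. The pack's white mark faces it at (252,270).

```bash
python3 - <<'E'
from h import *; from station import vision; import pickle
o,im,d=pickle.load(open('pics/w4.pkl','rb')); cal=vision.calibration('wrist'); T=wTc('wrist',cal,o); P=pts(d.astype(float),cal,T)
hsv=cv2.cvtColor(im,cv2.COLOR_RGB2HSV)
B=np.zeros(d.shape,bool); B[55:172,205:300]=1
def r(n,m):
    Q=P[m]; print(n,len(Q),Q[:,2].mean().round(4),cv2.minAreaRect((Q[:,:2]*1000).astype(np.float32)))
r('rim',B&(abs(P[:,:,2]-.082)<.004)&(hsv[:,:,1]<60)); r('base',B&(abs(P[:,:,2]-.014)<.005)&(hsv[:,:,2]<60))
for n,mm in (('white',(hsv[:,:,2]>150)&(hsv[:,:,1]<60)),('blue',(hsv[:,:,0]>100)&(hsv[:,:,0]<130)&(hsv[:,:,1]>130))):
    m=mm&B; m[:82]=0; m[148:]=0; m[:,:225]=0; m[:,280:]=0
    k=np.argwhere(m)[:,::-1]; Q=plane(k,.082,cal,T)[:,:2]*1000; print(n,cv2.minAreaRect(Q.astype(np.float32)))
# pack top
zt=o['eef_pos'][2]+.105-.0675
m=np.zeros(d.shape,bool); m[250:365,205:300]=1
col=((hsv[:,:,0]<16)&(hsv[:,:,1]>150)&(hsv[:,:,2]>90))|(hsv[:,:,2]>200)
m&=col&(abs(P[:,:,2]-zt)<.006); r('pack',m)
Q=P[m]; A=np.c_[Q[:,:2],np.ones(len(Q))]; print('plane',np.linalg.lstsq(A,Q[:,2],rcond=None)[0])
E
```

```text
rim 467 0.0816 ((547.0271606445312, 145.0719757080078), (47.9777717590332, 61.5867919921875), 73.67969512939453)
base 4423 0.0136 ((539.6365966796875, 146.22042846679688), (102.09205627441406, 131.93304443359375), 73.90298461914062)
white ((546.4556274414062, 144.5503387451172), (48.317012786865234, 62.378990173339844), 73.67829895019531)
blue ((546.6817626953125, 144.53968811035156), (40.58317947387695, 53.45783233642578), 73.67776489257812)
pack 5490 0.3598 ((499.2309265136719, 157.50546264648438), (31.326068878173828, 45.92287826538086), 73.57038116455078)
plane [-0.00782958 -0.00271676  0.36411426]
```

Emit:
{"op": "move_arm", "data": {"increments": "0 10 -3 0 0 0 0; 0 20 -5 0 0 0 0; 0 17.5 -4.8 -10 0 0 0; 0 0 0 -30 0 0 0; 0 0 0 -40 0 0 0; 0 0 0 -40 0 0 0; 0 0 0 -30 0 0 0; 0 0 0 0 0 0 0"}}

```text
t: 11.4
eef_pos: [0.5452, 0.1448, 0.1703]
tool_rot: [0.002, 0.99, -0.142, -0.002]
contact_force: [0.0, 0.0, -1.5]
gripper_width: 0.349
```

Emit:
{"op": "move_arm", "data": {"increments": "0 0 0 -10 0 0 0; 0 0 0 0 0 0 0; 0 0 0 0 0 0 0; 0 0 0 0 0 0 0; 0 0 0 0 0 0 0; 0 0 0 0 0 0 0; 0 0 0 0 0 0 0; 0 0 0 0 0 0 0"}}

```text
t: 12.4
eef_pos: [0.5462, 0.1455, 0.1623]
tool_rot: [0.0, 0.99, -0.142, -0.0]
contact_force: [0.4, 0.3, -2.1]
gripper_width: 0.346
```

```bash
python3 look.py w5; python3 - <<'E'
from h import *; from station import vision
i,_=vision.read_camera('side'); j,_=vision.read_camera('scene')
cv2.imwrite('pics/s5.png',np.hstack([cv2.resize(i[120:210,200:290],(390,390)),cv2.resize(j[140:230,263:353],(390,390))])[:,:,::-1])
E
```

```text
12.4 [0.54615914 0.14551193 0.16227312] [ 4.22860933e-05  9.89920235e-01 -1.41626010e-01 -2.67226097e-05] [-0.96289521  0.47387041  0.78257138  1.92718795 -0.41965349  0.91011614
 -1.82628506] [ 0.38894336  0.3332337  -2.14035876]
```

View pics/w5.png

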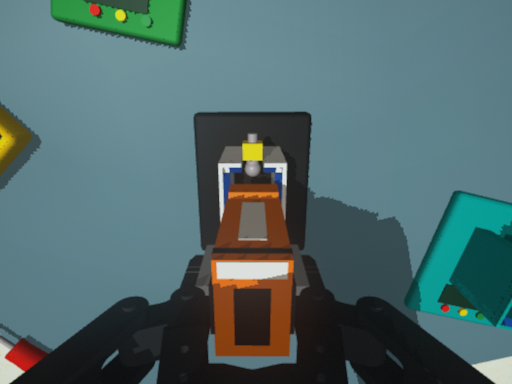

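View pics/s5.png

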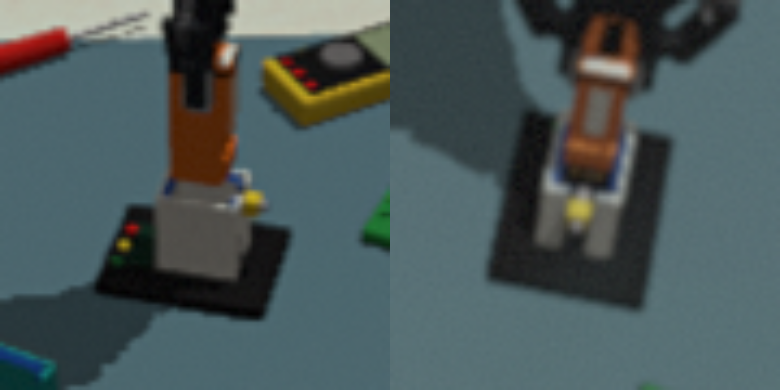

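Emit:
{"op": "move_arm", "data": {"increments": "0 0 -0.3 -4 0 0 0; 0 0 0 -4 0 0 0; 0 0 0 -4 0 0 0; 0 0 0 -3 0 0 0; 0 0 0 -3 0 0 0; 0 0 0 -3 0 0 0; 0 0 0 -2 0 0 0; 0 0 0 0 0 0 0"}}

```text
t: 13.55
eef_pos: [0.5461, 0.1452, 0.1392]
tool_rot: [0.0, 0.99, -0.142, -0.0]
contact_force: [-0.4, 0.0, -1.8]
gripper_width: 0.346
```

Emit:
{"op": "move_arm", "data": {"increments": "0 0 0 -1 0 0 0; 0 0 0 -1 0 0 0; 0 0 0 -1 0 0 0; 0 0 0 -1 0 0 0; 0 0 0 -1 0 0 0; 0 0 0 -1 0 0 0; 0 0 0 0 0 0 0; 0 0 0 0 0 0 0"}}

```text
t: 14.55
eef_pos: [0.5456, 0.1456, 0.1331]
tool_rot: [-0.0, 0.99, -0.141, -0.001]
contact_force: [-3.3, 2.7, 1.2]
gripper_width: 0.346
```

Emit:
{"op": "move_arm", "data": {"increments": "0 0 0 -1 0 0 0; 0 0 0 -1 0 0 0; 0 0 0 -1 0 0 0; 0 0 0 -1 0 0 0; 0 0 0 -1 0 0 0; 0 0 0 0 0 0 0; 0 0 0 0 0 0 0; 0 0 0 0 0 0 0"}}

```text
t: 15.55
eef_pos: [0.5456, 0.1453, 0.1278]
tool_rot: [0.0, 0.99, -0.142, -0.001]
contact_force: [-4.4, 2.1, -4.3]
gripper_width: 0.342
```

Emit:
{"op": "move_arm", "data": {"increments": "0 0 0 -1 0 0 0; 0 0 0 -1 0 0 0; 0 0 0 -1 0 0 0; 0 0 0 -1 0 0 0; 0 0 0 -1 0 0 0; 0 0 0 -1 0 0 0; 0 0 0 -1 0 0 0; 0 0 0 0 0 0 0"}}

```text
t: 16.55
eef_pos: [0.5456, 0.1453, 0.1211]
tool_rot: [0.0, 0.99, -0.142, -0.001]
contact_force: [-4.3, 2.7, -2.7]
gripper_width: 0.347
```

```bash
python3 look.py w6; python3 - <<'E'
from h import *; from station import vision; import pickle
o,im,d=pickle.load(open('pics/w6.pkl','rb')); cal=vision.calibration('wrist'); T=wTc('wrist',cal,o); P=pts(d.astype(float),cal,T)
hsv=cv2.cvtColor(im,cv2.COLOR_RGB2HSV)
m=np.zeros(d.shape,bool); m[250:365,205:300]=1
col=((hsv[:,:,0]<16)&(hsv[:,:,1]>150)&(hsv[:,:,2]>90))|(hsv[:,:,2]>200)
zt=o['eef_pos'][2]+.0375; m&=col&(abs(P[:,:,2]-zt)<.012); Q=P[m]
print('top-TCP',np.median(Q[:,2])-o['eef_pos'][2],cv2.minAreaRect((Q[:,:2]*1000).astype(np.float32)))
E
```

```text
16.55 [0.54561842 0.14527213 0.12114986] [ 4.22858635e-05  9.89925088e-01 -1.41590756e-01 -6.12642595e-04] [-0.92280069  0.5287422   0.73540037  1.95676588 -0.47436586  0.83564603
 -1.78251318] [-4.2539855   2.70647164 -2.7395795 ]
top-TCP 0.03741829316399954 ((546.0144653320312, 144.09759521484375), (32.27799606323242, 45.522850036621094), 74.04463195800781)
```

View pics/w6.png

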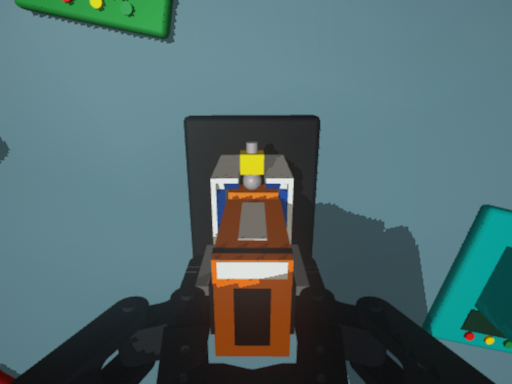

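Emit:
{"op": "move_arm", "data": {"increments": "0 0 0 -1 0 0 0; 0 0 0 -1 0 0 0; 0 0 0 -1 0 0 0; 0 0 0 -1 0 0 0; 0 0 0 -1 0 0 0; 0 0 0 -1 0 0 0; 0 0 0 -1 0 0 0; 0 0 0 0 0 0 0"}}

```text
t: 17.6
eef_pos: [0.5456, 0.1453, 0.1142]
tool_rot: [0.0, 0.99, -0.142, -0.001]
contact_force: [-5.5, 2.2, -2.9]
gripper_width: 0.347
```

Emit:
{"op": "move_arm", "data": {"increments": "0 0 0 -0.7 0 0 0; 0 0 0 -0.7 0 0 0; 0 0 0 -0.6 0 0 0; 0 0 0 0 0 0 0; 0 0 0 0 0 0 0; 0 0 0 0 0 0 0; 0 0 0 0 0 0 0; 0 0 0 0 0 0 0"}}

```text
t: 18.6
eef_pos: [0.5456, 0.1453, 0.112]
tool_rot: [0.0, 0.99, -0.142, -0.001]
contact_force: [-4.5, 3.7, -3.3]
gripper_width: 0.343
```

Emit:
{"op": "move_arm", "data": {"increments": "0 0 0 -0.5 0 0 0; 0 0 0 -0.5 0 0 0; 0 0 0 -0.5 0 0 0; 0 0 0 -0.5 0 0 0; 0 0 0 0 0 0 0; 0 0 0 0 0 0 0; 0 0 0 0 0 0 0; 0 0 0 0 0 0 0"}}

```text
t: 19.6
eef_pos: [0.5458, 0.1452, 0.11]
tool_rot: [0.0, 0.99, -0.142, -0.0]
contact_force: [-3.3, 2.6, -8.3]
gripper_width: 0.342
```

Emit:
{"op": "move_arm", "data": {"increments": "0 0 0 -0.5 0 0 0; 0 0 0 -0.5 0 0 0; 0 0 0 -0.5 0 0 0; 0 0 0 -0.5 0 0 0; 0 0 0 0 0 0 0; 0 0 0 0 0 0 0; 0 0 0 0 0 0 0; 0 0 0 0 0 0 0"}}

```text
t: 20.6
eef_pos: [0.5468, 0.1449, 0.1085]
tool_rot: [0.0, 0.99, -0.142, 0.001]
contact_force: [-1.1, 0.1, -5.3]
gripper_width: 0.346
```

The side force has fallen and the ball now pulls the pack down, so it is snapping into the groove. I'll feel for the plate in small steps.

Emit:
{"op": "move_arm", "data": {"increments": "0 0 0 -0.3 0 0 0; 0 0 0 -0.3 0 0 0; 0 0 0 -0.2 0 0 0; 0 0 0 0 0 0 0; 0 0 0 0 0 0 0; 0 0 0 0 0 0 0; 0 0 0 0 0 0 0; 0 0 0 0 0 0 0"}}

```text
t: 21.6
eef_pos: [0.5468, 0.1449, 0.1082]
tool_rot: [-0.0, 0.99, -0.142, 0.001]
contact_force: [-2.2, -1.2, 4.6]
gripper_width: 0.343
```

Emit:
{"op": "move_arm", "data": {"increments": "0 0 0 -0.3 0 0 0; 0 0 0 -0.3 0 0 0; 0 0 0 0 0 0 0; 0 0 0 0 0 0 0; 0 0 0 0 0 0 0; 0 0 0 0 0 0 0; 0 0 0 0 0 0 0; 0 0 0 0 0 0 0"}}

```text
t: 22.6
eef_pos: [0.5469, 0.1449, 0.1081]
tool_rot: [-0.0, 0.99, -0.142, 0.001]
contact_force: [-3.7, -1.4, 11.5]
gripper_width: 0.346
```

Contact force rose about 7 N over a 0.6 mm command with no motion, so the pack is on the plate, 41.4 mm below the rim. I'll ease off and open.

Emit:
{"op": "move_arm", "data": {"increments": "0 0 0 0.5 0 0 0; 0 0 0 0 0 0 0; 0.5 0 0 0 0 0 0; 0.6 0 0 0 0 0 0; 0.7 0 0 0 0 0 0; 0.8 0 0 0 0 0 0; 0.8 0 0 0 0 0 0; 0.8 0 0 0 0 0 0"}}

```text
t: 23.6
eef_pos: [0.5462, 0.1452, 0.1074]
tool_rot: [0.0, 0.99, -0.142, 0.0]
contact_force: [-0.1, 0.4, 0.6]
gripper_width: 0.802
```

Emit:
{"op": "move_arm", "data": {"increments": "0.8 0 0 5 0 0 0; 0.8 0 0 15 0 0 0; 0.8 0 0 25 0 0 0; 0.8 0 0 30 0 0 0; 0.8 0 0 30 0 0 0; 0.8 0 0 30 0 0 0; 0.8 0 0 15 0 0 0; 0.8 0 0 0 0 0 0"}}

```text
t: 24.6
eef_pos: [0.5467, 0.1453, 0.2584]
tool_rot: [-0.001, 0.99, -0.142, 0.001]
contact_force: [-0.2, 1.1, -0.8]
gripper_width: 0.799
```

```bash
python3 look.py w7; python3 - <<'E'
from h import *; from station import vision; import pickle
o,im,d=pickle.load(open('pics/w7.pkl','rb')); cal=vision.calibration('wrist'); T=wTc('wrist',cal,o); P=pts(d.astype(float),cal,T)
Q=P[(np.hypot(P[:,:,0]-.5465,P[:,:,1]-.1447)<.04)&(P[:,:,2]>.13)&(P[:,:,2]<.17)]
print('top z',np.median(Q[:,2]),len(Q),cv2.minAreaRect((Q[:,:2]*1000).astype(np.float32)))
A=np.c_[Q[:,:2],np.ones(len(Q))]; print('tilt',np.linalg.lstsq(A,Q[:,2],rcond=None)[0][:2])
i,_=vision.read_camera('side'); j,_=vision.read_camera('scene')
cv2.imwrite('pics/s7.png',np.hstack([cv2.resize(i,(400,300)),cv2.resize(j,(400,300))])[:,:,::-1])
E
```

```text
24.6 [0.54665142 0.1453223  0.25842528] [-7.50755577e-04  9.89927467e-01 -1.41571246e-01  7.92889428e-04] [-1.04491058  0.3564644   0.86931457  1.83346673 -0.30636264  1.09002313
 -1.91794661] [-0.176691    1.07501449 -0.80491816]
top z 0.1456041593636486 2006 ((547.1480712890625, 144.02658081054688), (30.326303482055664, 44.56283950805664), 73.59139251708984)
tilt [-0.053372    0.01460906]
```

View pics/w7.png

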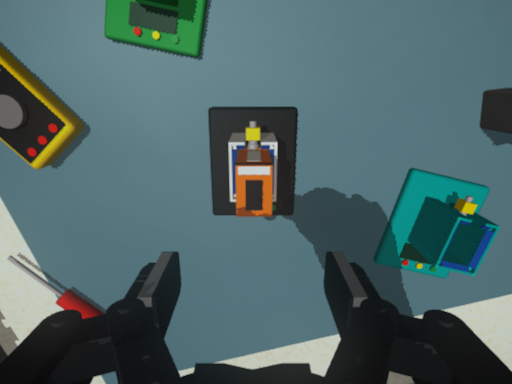

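View pics/s7.png

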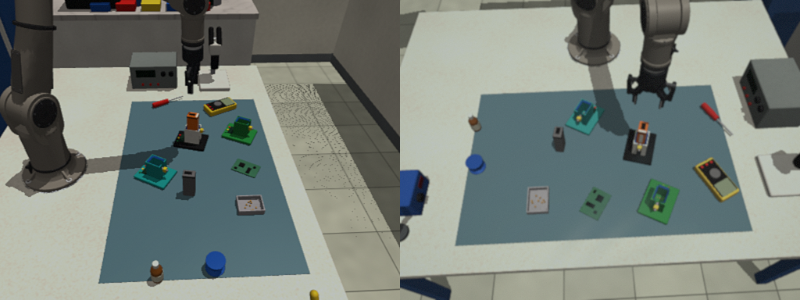

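The pack is in the well with its top at z = 145.6 mm. The plane fit suggests a 3° lean, though, so I'm rechecking that more carefully with the arm settled.

Emit:
{"op": "move_arm", "data": {"increments": "0.8 -5 1.5 0 0 0 0; 0.8 -10 3 0 0 0 0; 0.8 -10 3 0 0 0 0; 0.8 0 0 0 0 0 0; 0.8 0 0 0 0 0 0; 0.8 0 0 0 0 0 0; 0.8 0 0 0 0 0 0; 0.8 0 0 0 0 0 0"}}

```text
t: 25.75
eef_pos: [0.5213, 0.1526, 0.2574]
tool_rot: [0.0, 0.99, -0.142, 0.0]
contact_force: [-0.6, -0.5, 0.4]
gripper_width: 0.803
```

```bash
python3 look.py w8; python3 - <<'E'
from h import *; from station import vision; import pickle
c,s=np.cos(np.radians(-16.3)),np.sin(np.radians(-16.3)); M=np.array([[c,-s],[s,c]])
for f,z in (('w2',.105),('w8',.1456)):
    o,im,d=pickle.load(open(f'pics/{f}.pkl','rb')); cal=vision.calibration('wrist'); T=wTc('wrist',cal,o); P=pts(d.astype(float),cal,T)
    ctr=np.array([.5465,.1447]) if f=='w8' else np.array([.4956,-.3345])
    a=np.radians(-16.3 if f=='w8' else 17); M=np.array([[np.cos(a),-np.sin(a)],[np.sin(a),np.cos(a)]])
    L=(P[:,:,:2]-ctr)@M
    hsv=cv2.cvtColor(im,cv2.COLOR_RGB2HSV)
    for x0 in np.arange(-.024,.024,.006):
        m=(L[:,:,0]>x0)&(L[:,:,0]<x0+.006)&(abs(L[:,:,1])<.017)&(abs(P[:,:,2]-z)<.008)
        n=m&(hsv[:,:,2]>60); print(f,round(x0*1e3),m.sum(),n.sum(),P[n][:,2].mean().round(4) if n.any() else '', L[n][:,1].min().round(4) if n.any() else '',L[n][:,1].max().round(4) if n.any() else '')
u=cv2.resize(im[130:215,200:300],(800,600) if 0 else (700,595),interpolation=cv2.INTER_CUBIC); cv2.imwrite('pics/w8c.png',u[:,:,::-1])
E
```

```text
25.75 [0.52129397 0.15257841 0.25737779] [ 8.99179164e-05  9.89902405e-01 -1.41750554e-01  2.61123662e-05] [-1.10680812  0.3110569   0.88249683  1.88375802 -0.2722776   1.07232519
 -1.97109264] [-0.63136678 -0.45869826  0.35061587]
w2 -24 86 86 0.1047 -0.0143 0.0143
w2 -18 131 94 0.1046 -0.0144 0.0142
w2 -12 136 79 0.1048 -0.0143 0.0141
w2 -6 136 78 0.1047 -0.0143 0.0139
w2 0 132 77 0.1046 -0.0144 0.0149
w2 6 137 104 0.1045 -0.0143 0.015
w2 12 150 150 0.105 -0.0143 0.0146
w2 18 140 123 0.1047 -0.0143 0.0145
w8 -24 143 143 0.1454 -0.0155 0.0138
w8 -18 256 201 0.1454 -0.0155 0.0147
w8 -12 270 155 0.1455 -0.0154 0.0144
w8 -6 278 165 0.1455 -0.0153 0.0143
w8 0 289 163 0.1455 -0.0151 0.0142
w8 6 293 227 0.1455 -0.015 0.0141
w8 12 277 277 0.1458 -0.0149 0.014
w8 18 304 299 0.1451 -0.0148 0.0141
```

View pics/w8.png

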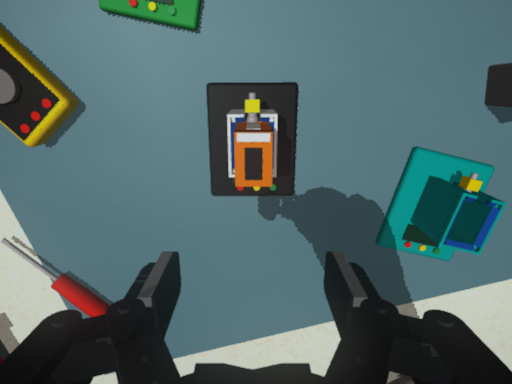

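The top is level: z = 145.1–145.8 mm along its length, so the earlier tilt came from front-face pixels in the fit. As a cross-check, I'll compare the seated height with the plate and ball heights in the earlier empty-well images.

```bash
python3 - <<'E'
from h import *; from station import vision; import pickle
for f in ('w1','w4'):
    o,im,d=pickle.load(open(f'pics/{f}.pkl','rb')); cal=vision.calibration('wrist'); T=wTc('wrist',cal,o); P=pts(d.astype(float),cal,T)
    a=np.radians(-16.3); M=np.array([[np.cos(a),-np.sin(a)],[np.sin(a),np.cos(a)]]); L=(P[:,:,:2]-[.5465,.1447])@M
    m=(abs(L[:,:,0])<.012)&(abs(L[:,:,1])<.009)&(P[:,:,2]>0.005); print(f,'floor z',np.percentile(P[m][:,2],[5,25,50,75]).round(4),m.sum())
    m=(L[:,:,0]>.0175)&(L[:,:,0]<.024)&(abs(L[:,:,1])<.005)&(P[:,:,2]>0.05); print('ball top',P[m][:,2].max().round(4),np.percentile(P[m][:,2],80).round(4),m.sum())
E
```

```text
w1 floor z [0.0395 0.0409 0.3953 0.3981] 731
ball top 0.4049 0.0761 30
w4 floor z [0.0391 0.0399 0.0404 0.0409] 284
ball top 0.0771 0.0759 34
```

The plate measured from above is at z = 40.4 mm. The pack's underside is at 145.5 − 105 = 40.5 mm, so it is fully home. The ball top at about 76.5 mm also fits (plate + 36). Handing in.

```bash
python3 -c "
from station import bot
print(bot.hand_in())"
```

```text
the job is handed in; nothing more can be done
None
```

The orange pack is upright in the white charger's well, with its grooved, white-striped side towards the yellow plunger. I pressed it down past the ball, let go and backed the gripper clear. I handed in at about 26 s of the 48 s allowed.

- **Click:** The side force from the ball fell off and the ball pulled the pack down just before the stop, as it should when it snaps into the groove. The ball's position itself was not measured directly.
- **Plate:** I felt a firm stop 41.4 mm below the rim. The force read 11.5 N at the end of that step, about 14 N above the reading before contact, and both are under the 22 N limit.
- **Fully home:** After release the pack's top is at z = 145.5 mm, so its underside is at 40.5 mm. The plate seen in the earlier empty-well picture is at 40.4 mm.
- **One check that disagreed:** The first plane fit after release suggested a 3° lean. It had picked up pixels from the front face. A second picture showed the top level within about 0.7 mm.
- **Other objects:** The spare pack and the rest of the bench look unmoved in the final scene and side views. I judged this by eye and did not measure it.

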